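# Hand the stirring over from the tallest culture bottle to the shortest

### The arm

A 6-joint arm with a two-finger parallel gripper is mounted at the origin on the work surface. World frame = base frame: x ahead of the robot, y to its left, z up, the work surface at z = 0. Lengths are in mm, angles in rad, forces in N, time in s.
With the tool pointing down it reaches from about 325 to 750 mm from the base axis. Payload 7.6 kg.
Tool frame: the origin (TCP) lies on the centre line of the jaws, within the pads' length; the fingertips stand 14 mm ahead of it and the grasp point (between the pads) lies 5 mm behind it (manip.tip_extent is the distance from the TCP to the fingertips, in mm); y points along the fingers, x is the direction in which the jaws open and shut, and the axes are right-handed (so a half turn about y gives the same grasp; the last joint's range is limited). The gripper opens to 85 mm and grips with 20 to 120 N. Pads are 22 mm wide; open, the fingers measure 114 mm over their backs; the gripper's body (76 mm by 85 mm) begins 54 mm behind the grasp point. The pads swing forward as they close: fully open they stand 13 mm farther back than shut.
Start: joints at [-1.176, 0.052, 1.401, -0, 1.689, -0.07], TCP at [235.354, -469.311, 245.323] pointing down, gripper open.
Joint ranges: [-2.9, 2.9], [-0.91, 2.17], [0.12, 2.37], [-1.06, 4.2], [0.26, 2.73], [-2.93, 2.93]. Speed limits (rad/s): [2.57, 2.57, 3.01, 3.14, 3.14, 3.14].

### API

Orientations are given as a unit quaternion [x, y, z, w].
In Python, from cell import manip, eyes, spot_in, cut_out gives the robot as it stands. The module is installed in compiled form; this text tells all that it offers.
- The arm moves only by the tool drive_tool, never from a script. Its argument "series" is one flat list of numbers, 4 for each row, row after row: the shift along the world's x, y, z as a fraction of full scale, then the turn about the world's z as a fraction of full scale. A call has 1 to 20 rows; each row is the pose to reach, as a shift and turn from the pose commanded when the call began; what a row does not reach only later rows make up. Full scale, the value 1, is 20 cm for a shift and 90 degrees for a turn. A row lasts 1/12 s, in which the tool goes at most 41.7 mm and 7.16 degrees, less where a joint would pass 70% of its speed; a pose out of reach is approached as far as the arm can. A call with a number of a shift or a turn outside -1 to 1 is refused whole. A call with a gripper value outside its range is refused whole. "fingers" is the opening, from 0 (shut) to 1 (fully open), set as the call begins (left out, the last holds). The fingers move at their own pace and stop on an object; "squeeze" is the grip in N (left out, the last holds). Time passes only in rows, so rows that repeat a pose let the fingers close. It gives the time, the measured TCP pose, the force and the opening at its end, in the units of the state.
- manip.get_obs(): the state, without advancing time (a new reading comes with each control period).
- eyes.snapshot(name): name is "scene" or "side" or "wrist"; returns a dict with "img" (400x640x3 uint8, blue, green, red), "fx", "fy", "cx", "cy" (pixels), "k1" (the pictures are not rectified: a ray, as slopes to the right and down, at radius r is drawn at 1 + k1 r^2 times it, then the intrinsics apply), "R" (3x3) and "t" (3): a world point X has camera coordinates R X + t. Camera axes: x right, y down, z forward; pixel columns grow to the right and rows downward; lengths in mm; the calibration is good to about 2 mm. A picture is of the moment at which its call begins. There is no depth.
- manip.sign_off(): hands the job in, once; it reports no verdict.
Trained networks look in a picture, given as the dict that the camera call returned (one of the last four; its "shot" number tells which), for a name from the list of things; names that differ only in an ending like _2 or _b are one class to them, and where a whole thing is asked for, a point or a joint stands for the part that bears it (a point fixed in the world has none). Each returns a list of dicts, best first, with "p" (0 to 1); they miss things now and then, are a little off and sometimes report something else, mostly with a low value. They report only what shows in the picture. A call takes as long as a camera call. They do not tell look-alikes from the thing itself.
- spot_in(picture, target): "position" ([row, column] in pixels, amid what is visible of it).
- cut_out(picture, target): "mask" (400x640 bool, what is visible of it) and "position" ([row, column] in pixels, amid what is visible of it).
The state is a dict: "t": time; "joint_positions": joint angles; "joint_vel": joint speeds; "effort": joint torques, N m; "eef_pos": TCP position; "orientation": TCP orientation; "wrist_force": force on the tool from outside, world axes, zero at the start; "torque": the same for the moment, N m; "gripper_width": opening from 0.0 (shut) to 1.0 (fully open).
Only numpy, scipy, OpenCV 4.12 (cv2) and the standard library are available. Lean on these libraries where they do the work, as an engineer would, in place of code of your own. Each camera call takes 0.05 s, during which the arm holds its last target. There are 200 camera calls.

### The job

Three identical plate stirrers each carry a culture bottle: with the fingertips, press the square stop key (the left one, seen from the robot) of the stirrer under the tallest bottle gently all the way down and let it come back up, then do the same to the round start key (the right one) of the stirrer under the shortest bottle. Press no other key, do not shift or lift any bottle or anything else on the bench, and finish with the hand clear of everything.

Things in the scene. Friction and masses are not known exactly. Their poses are not given: they have to be found in the camera images.
- stirrer_tall: Stirrer under the tallest bottle: fixed white box, 250 mm (x) by 140 mm (y), flat top at 70 mm. Origin: centre of the underside; -x end faces the robot. At x = -85 mm two black keys: square stop at y = +35, round start at y = -35 mm. About x = +55 mm the bottle, on a round plate (120 mm across, top at 76 mm). All three stirrers are identical.
- bottle_tall_cap (a point): Centre of the top of the tallest bottle's cap. Green closed bottle with white cap, upright and loose, 68 mm across and 210 mm tall, so its foot is 210 mm below this point.
- stop_tall_top (a point): Centre of the top face of the square stop key (28 x 28 mm, black) of the stirrer under the tallest bottle; stands 12 mm above the stirrer's top when up. Moves with the key.
- stop_tall (a joint): How far that square stop key is pressed down, m: 0 up, 0.008 fully down. Sprung: starts to move at 1.6 N, fully down at 4.8 N, comes back up by itself.
- start_tall_top (a point): Centre of the top face of the round start key (30 mm diameter, black) of the stirrer under the tallest bottle; stands 12 mm above the stirrer's top when up. Moves with the key.
- start_tall (a joint): How far that round start key is pressed down, m: 0 up, 0.008 fully down. Same spring as the stop keys.
- stirrer_mid: Stirrer under the middle-height bottle: fixed white box, 250 mm (x) by 140 mm (y), flat top at 70 mm. Origin: centre of the underside; -x end faces the robot. At x = -85 mm two black keys: square stop at y = +35, round start at y = -35 mm. About x = +55 mm the bottle, on a round plate (120 mm across, top at 76 mm). All three stirrers are identical.
- bottle_mid_cap (a point): Centre of the top of the middle-height bottle's cap. Green closed bottle with white cap, upright and loose, 68 mm across and 155 mm tall, so its foot is 155 mm below this point.
- stop_mid_top (a point): Centre of the top face of the square stop key (28 x 28 mm, black) of the stirrer under the middle-height bottle; stands 12 mm above the stirrer's top when up. Moves with the key.
- stop_mid (a joint): How far that square stop key is pressed down, m: 0 up, 0.008 fully down. Sprung: starts to move at 1.6 N, fully down at 4.8 N, comes back up by itself.
- start_mid_top (a point): Centre of the top face of the round start key (30 mm diameter, black) of the stirrer under the middle-height bottle; stands 12 mm above the stirrer's top when up. Moves with the key.
- start_mid (a joint): How far that round start key is pressed down, m: 0 up, 0.008 fully down. Same spring as the stop keys.
- stirrer_short: Stirrer under the shortest bottle: fixed white box, 250 mm (x) by 140 mm (y), flat top at 70 mm. Origin: centre of the underside; -x end faces the robot. At x = -85 mm two black keys: square stop at y = +35, round start at y = -35 mm. About x = +55 mm the bottle, on a round plate (120 mm across, top at 76 mm). All three stirrers are identical.
- bottle_short_cap (a point): Centre of the top of the shortest bottle's cap. Green closed bottle with white cap, upright and loose, 68 mm across and 100 mm tall, so its foot is 100 mm below this point.
- stop_short_top (a point): Centre of the top face of the square stop key (28 x 28 mm, black) of the stirrer under the shortest bottle; stands 12 mm above the stirrer's top when up. Moves with the key.
- stop_short (a joint): How far that square stop key is pressed down, m: 0 up, 0.008 fully down. Sprung: starts to move at 1.6 N, fully down at 4.8 N, comes back up by itself.
- start_short_top (a point): Centre of the top face of the round start key (30 mm diameter, black) of the stirrer under the shortest bottle; stands 12 mm above the stirrer's top when up. Moves with the key.
- start_short (a joint): How far that round start key is pressed down, m: 0 up, 0.008 fully down. Same spring as the stop keys.
- dropper_jar: Bystander: small amber jar with black cap, 48 mm across, 70 mm tall, standing left of the stirrers. Origin: centre of its underside.
- tip_box: Bystander: closed grey plastic box, 120 x 80 x 50 mm high, right of the stirrers. Origin: centre of its underside.
Not all that is in view belongs to the job. What is shaped like the part that bears bottle_mid_cap but red or yellow is not meant.

How it is judged (in metres and radians):
On the way, in this order (a step that is already met when the one before it is completed fails the run):
1. the stop key under the tallest bottle is pressed down by the fingers while the start key under the shortest is still up (value of joint stop_tall above 0.005 m and contact force between the fingers and stirrer_tall above 1 N and value of joint start_short below 0.001 m), for 0.05 s.
2. that stop key has come back up (value of joint stop_tall below 0.001 m), for 0.05 s.
3. the start key under the shortest bottle is pressed down by the fingers, the stop key staying up (value of joint start_short above 0.005 m and contact force between the fingers and stirrer_short above 1 N and value of joint stop_tall below 0.001 m), for 0.05 s.
At the end, for the whole second after the job is handed in: All six keys are up (within 1 mm), the three bottles stand upright (within 0.1 rad), and bottles, jar and box are within 10 mm of where they began. Each asked-for key must have gone down at least 5 mm of its 8 mm, in the order told (value of joint each of stop_tall, start_tall, stop_mid, start_mid, stop_short, start_short below 0.001 m and distance of each of bottle_tall_cap, bottle_mid_cap, bottle_short_cap, dropper_jar, tip_box from where it was at the start of the episode below 0.01 m and angle between each of bottle_tall_cap, bottle_mid_cap, bottle_short_cap's own z axis and vertical below 0.1 rad); the robot touches nothing.
It fails at once if a key other than the two asked for is pressed (value of joint any of start_tall, stop_mid, start_mid, stop_short above 0.002 m).
It fails at once if both asked-for keys are down at the same time (value of joint each of stop_tall, start_short above 0.003 m).
It fails at once if the robot pushes on a stirrer or its keys with more than 30 N (contact force between any of the arm, the fingers and stirrer_tall above 30 N or contact force between any of the arm, the fingers and stirrer_mid above 30 N or contact force between any of the arm, the fingers and stirrer_short above 30 N).
It fails at once if a bottle, the jar or the box is shifted, lifted or tipped by more than 10 mm (distance of any of bottle_tall_cap, bottle_mid_cap, bottle_short_cap, dropper_jar, tip_box from where it was at the start of the episode above 0.01 m).
It also fails if it takes over 48 s, if anything falls off the work surface, if the arm or the gripper's body presses on something with over 40 N, if the wrist force passes 120 N, or if a joint passes its speed limit or range.

## Working session

There is one attempt and no reset: what is moved stays moved. The work goes in short steps, Python scripts to look and compute and a tool call to move; the robot and the scene stay as the last step left them, time stands still between calls to the robot, and variables do not carry over. Pictures are saved under pics/ and viewed, about 8 in all and at most 12, crops included, and the job is handed in when it is done.

Besides the shell and the picture viewer there is one more tool, called after ">>>" as name(argument=value, ...), one argument or row to a line, values as JSON. drive_tool: Moves the arm, as the interface text tells. Shift numbers are shares of 20 cm and turn numbers shares of 90 degrees, none past 1 either way. Its arguments: {"type":"object","properties":{"series":{"type":"array"},"fingers":{"type":"number"},"squeeze":{"type":"number"}},"required":["series"]}

```bash
mkdir -p pics; cat > h.py <<'E'
import numpy as np, cv2
from cell import manip, eyes, spot_in, cut_out
def ray(s,rc):
    d=np.array([(rc[1]-s['cx'])/s['fx'],(rc[0]-s['cy'])/s['fy']]); u=d.copy()
    for _ in range(30): u=d/(1+s['k1']*(u@u))
    R=np.array(s['R']);t=np.array(s['t'])
    return -R.T@t, R.T@np.array([u[0],u[1],1])
def atz(s,rc,z):
    c,d=ray(s,rc); return c+d*(z-c[2])/d[2]
def proj(s,X):
    p=np.array(s['R'])@np.array(X,float)+np.array(s['t']); u=p[:2]/p[2]; u=u*(1+s['k1']*(u@u))
    return np.array([u[1]*s['fy']+s['cy'],u[0]*s['fx']+s['cx']])
E
python3 - <<'E'
from h import *
o=manip.get_obs(); print({k:np.round(v,3) for k,v in o.items()})
for n in ['scene','side']:
    s=eyes.snapshot(n); cv2.imwrite(f'pics/{n}1.png',s['img'])
    print(n,np.round(ray(s,(200,320)),2).tolist())
    for k,z in [('bottle_tall_cap',286),('bottle_mid_cap',231),('bottle_short_cap',176),('stop_tall_top',82),('stop_mid_top',82),('stop_short_top',82),('start_tall_top',82),('start_short_top',82),('start_mid_top',82),('stirrer_tall',70),('dropper_jar',35),('tip_box',25)]:
        print(k,[(round(float(d['p']),2),np.round(d['position']).tolist(),np.round(atz(s,d['position'],z)[:2]).tolist()) for d in spot_in(s,k)][:7])
E
```

```text
{'t': np.float64(0.0), 'joint_positions': array([-1.176,  0.053,  1.402, -0.   ,  1.689, -0.07 ]), 'joint_vel': array([-0.   ,  0.   ,  0.003, -0.001, -0.001, -0.001]), 'effort': array([ 1.0000e-03, -3.8167e+01, -3.6018e+01,  0.0000e+00,  6.0000e-03,
       -0.0000e+00]), 'eef_pos': array([ 235.234, -469.021,  244.441]), 'orientation': array([-0.601,  0.372, -0.371,  0.602]), 'wrist_force': array([-0.97 , -0.753,  0.057]), 'torque': array([-0.029, -0.005,  0.012]), 'gripper_width': np.float64(0.997)}
scene [[1345.45, -777.41, 856.72], [-0.57, 0.62, -0.54]]
bottle_tall_cap [(0.89, [176.0, 385.0], [797.0, 85.0]), (0.68, [257.0, 235.0], [754.0, -411.0])]
bottle_mid_cap [(0.9, [298.0, 226.0], [787.0, -470.0]), (0.8, [277.0, 359.0], [957.0, -240.0]), (0.76, [251.0, 272.0], [746.0, -303.0]), (0.76, [286.0, 326.0], [921.0, -308.0])]
bottle_short_cap [(0.57, [218.0, 330.0], [710.0, -51.0])]
stop_tall_top []
stop_mid_top [(0.52, [245.0, 252.0], [537.0, -211.0])]
stop_short_top [(0.51, [196.0, 341.0], [566.0, 172.0])]
start_tall_top [(0.63, [196.0, 342.0], [571.0, 174.0]), (0.33, [259.0, 232.0
[... 635 characters left out ...]
96.0], [551.0, -238.0]), (0.76, [175.0, 368.0], [622.0, -172.0]), (0.57, [177.0, 330.0], [707.0, -75.0])]
bottle_short_cap []
stop_tall_top []
stop_mid_top [(0.43, [211.0, 391.0], [538.0, -214.0])]
stop_short_top [(0.74, [204.0, 380.0], [586.0, -216.0])]
start_tall_top [(0.46, [275.0, 308.0], [550.0, 184.0])]
start_short_top []
start_mid_top [(0.58, [202.0, 404.0], [531.0, -279.0]), (0.36, [290.0, 291.0], [546.0, 259.0])]
stirrer_tall [(0.4, [289.0, 290.0], [557.0, 252.0])]
dropper_jar [(0.88, [340.0, 267.0], [493.0, 406.0]), (0.24, [253.0, 348.0], [541.0, 3.0])]
tip_box [(0.84, [192.0, 438.0], [501.0, -466.0]), (0.68, [200.0, 402.0], [570.0, -333.0]), (0.62, [239.0, 362.0], [554.0, -83.0])]
```

View pics/scene1.png

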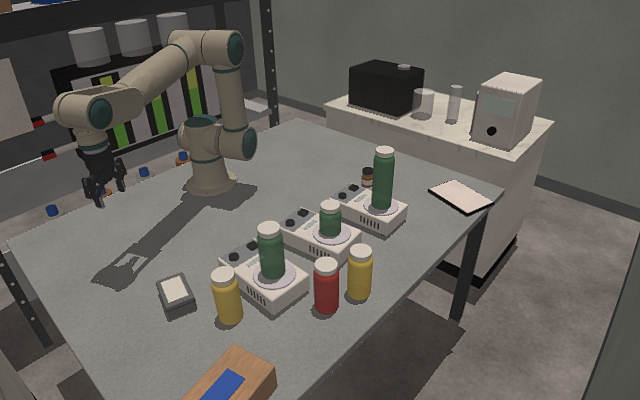

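View pics/side1.png

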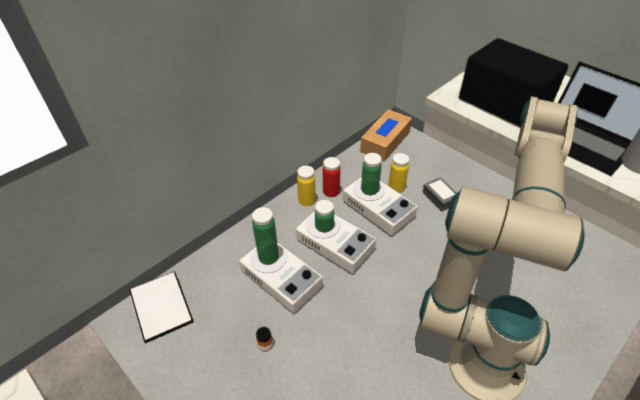

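Side view: the tall bottle's stirrer is on the left, with its square key at about (row 290, col 291) and its round key at (275, 308). The short bottle's stirrer is in the middle, with its square key at about (252, 350) and its round key at (238, 362). The mid bottle's stirrer is on the right. The red and yellow bottles behind are distractors. I'll refine the key positions next.

```bash
python3 - <<'E'
from h import *
s=eyes.snapshot('side'); g=s['img'].max(axis=2)
c=s['img'][180:320,230:430]; cv2.imwrite('pics/crop2.png',cv2.resize(c,None,fx=4,fy=4,interpolation=cv2.INTER_CUBIC))
m=(g<45).astype(np.uint8); m[:180]=0;m[320:]=0;m[:,:230]=0;m[:,430:]=0
n,l,st,ce=cv2.connectedComponentsWithStats(m)
for i in range(1,n):
    if 25<st[i,4]<300: print(st[i].tolist(),np.round(ce[i][::-1],1).tolist(),np.round(atz(s,ce[i][::-1],80)).tolist())
w=eyes.snapshot('wrist'); print(np.round(ray(w,(200,320)),2).tolist(), w['fx'])
o=manip.get_obs()
from scipy.spatial.transform import Rotation as Ro
print(np.round(Ro.from_quat(o['orientation']).as_matrix(),2).tolist())
E
```

```text
[401, 201, 7, 6, 35] [203.3, 403.6] [529.0, -278.0, 80.0]
[387, 210, 9, 7, 43] [213.1, 391.0] [532.0, -209.0, 80.0]
[358, 234, 8, 7, 42] [237.0, 361.3] [533.0, -53.0, 80.0]
[345, 246, 10, 9, 52] [250.0, 349.4] [525.0, 16.0, 80.0]
[303, 271, 8, 8, 51] [274.3, 306.2] [556.0, 184.0, 80.0]
[286, 284, 11, 10, 63] [288.3, 290.8] [552.0, 254.0, 80.0]
[[295.9, -438.78, 372.57], [-0.24, -0.13, -0.96]] 301.3015185027666
[[0.45, 0.0, 0.89], [-0.89, -0.0, 0.45], [0.0, -1.0, 0.0]]
```

View pics/crop2.png

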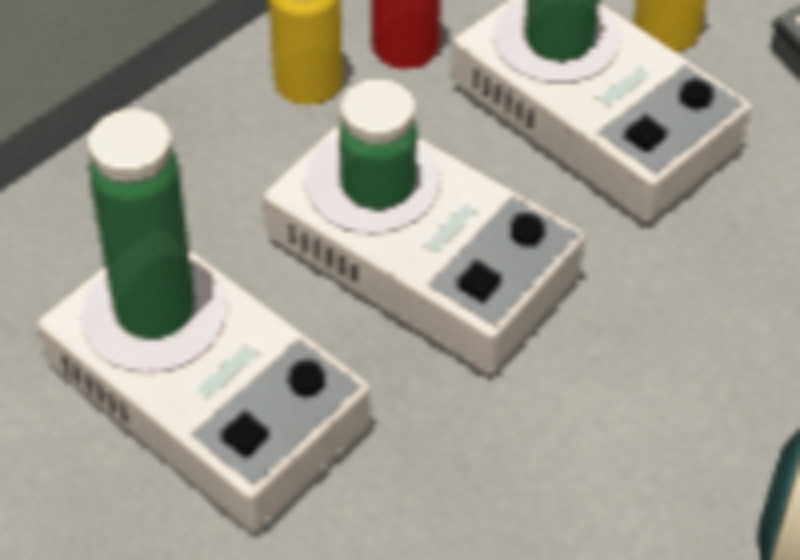

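The crop confirms that each stirrer's square key is at +y and its round key at -y. Estimates are stop_tall ≈ (552, 254) and start_short ≈ (533, -53). I'll shut the fingers and move over the tall stirrer with the wrist camera turned towards +y.

>>> drive_tool(
  series=[0.07,0.15,0,0.03,0.14,0.3,0,0.06,0.21,0.45,0,0.09,0.28,0.6,0,0.12,0.34,0.75,0,0.15,0.39,0.87,0,0.18,0.39,0.87,0,0.18],
  fingers=0,
  squeeze=30,
)

```text
t: 1.98
eef_pos: [314.7, -292.2, 245.8]
orientation: [-0.649, 0.28, -0.281, 0.649]
wrist_force: [-0.4, 0.3, 0.1]
gripper_width: 0.011
```

>>> drive_tool(
  series=[0.07,0.15,0,0.03,0.14,0.3,0,0.06,0.21,0.45,0,0.09,0.28,0.6,0,0.12,0.34,0.75,0,0.15,0.39,0.87,0,0.18,0.39,0.87,0,0.18],
)

```text
t: 2.57
eef_pos: [392.5, -118.4, 245.5]
orientation: [-0.682, 0.186, -0.187, 0.682]
wrist_force: [-0.2, 0.0, -0.4]
gripper_width: -0.001
```

>>> drive_tool(
  series=[0.07,0.15,0,0.03,0.14,0.3,0,0.06,0.21,0.45,0,0.09,0.28,0.6,0,0.12,0.34,0.75,0,0.15,0.39,0.87,0,0.18,0.39,0.87,0,0.18],
)

```text
t: 3.15
eef_pos: [470.4, 55.3, 244.9]
orientation: [-0.701, 0.089, -0.089, 0.702]
wrist_force: [0.2, -1.0, 0.4]
gripper_width: 0.001
```

>>> drive_tool(
  series=[0.07,0.15,0,0.03,0.14,0.3,0,0.06,0.21,0.45,0,0.09,0.28,0.6,0,0.12,0.34,0.75,0,0.15,0.39,0.87,0,0.17,0.39,0.87,0,0.17,0.39,0.87,0,0.17,0.39,0.87,0,0.17],
)

```text
t: 3.9
eef_pos: [547.6, 225.3, 245.1]
orientation: [0.707, 0.003, -0.003, -0.707]
wrist_force: [0.6, -0.2, 0.2]
gripper_width: -0.0
```

```bash
cat > look.py <<'E'
from h import *
import sys
w=eyes.snapshot('wrist'); im=w['img'].copy(); g=im.max(axis=2)
n,l,st,ce=cv2.connectedComponentsWithStats((g<45).astype(np.uint8))
for i in range(1,n):
    if 150<st[i,4]<6000: print(st[i].tolist(),np.round(ce[i][::-1],1).tolist(),np.round(atz(w,ce[i][::-1],82),1).tolist())
for k in ['stop_tall_top','start_short_top']:
    print(k,[(round(float(d['p']),2),np.round(d['position']).tolist(),np.round(atz(w,d['position'],82),1).tolist()) for d in spot_in(w,k)])
print(manip.get_obs()['eef_pos'])
cv2.imwrite('pics/%s.png'%sys.argv[1],im)
E
python3 look.py w1
```

```text
[253, 0, 36, 11, 272] [3.8, 271.0] [507.1, 385.6, 82.0]
[311, 141, 27, 28, 434] [158.2, 321.7] [552.6, 251.1, 82.0]
stop_tall_top [(0.74, [156.0, 324.0], [554.8, 253.4, 82.0]), (0.39, [165.0, 381.0], [610.4, 244.9, 82.0])]
start_short_top []
[547.43979845 225.32203165 245.72023863]
```

View pics/w1.png

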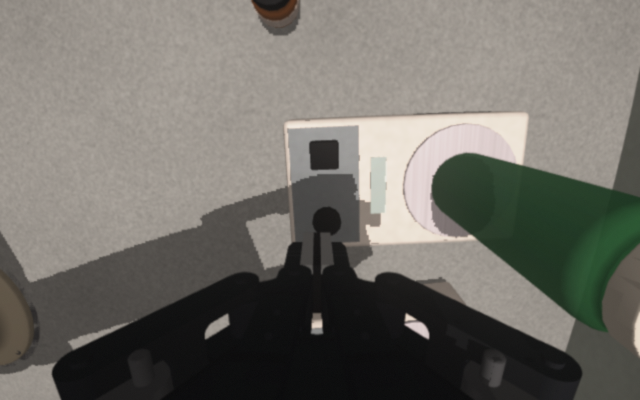

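The wrist view shows the square key at about (155, 324), the round key at (220, 326), and the shut fingertips near (235, 317). Taking stop_tall as (554.5, 253.5), I'll go above it and down to TCP z ≈ 112.

>>> drive_tool(
  series=[0.02,0.07,0,0,0.035,0.14,0,0,0.035,0.14,-0.1,0,0.035,0.14,-0.2,0,0.035,0.14,-0.3,0,0.035,0.14,-0.4,0,0.035,0.14,-0.5,0,0.035,0.14,-0.58,0,0.035,0.14,-0.63,0,0.035,0.14,-0.66,0,0.035,0.14,-0.66,0,0.035,0.14,-0.66,0],
)

```text
t: 5.05
eef_pos: [554.7, 254.6, 114.2]
orientation: [-0.707, -0.004, 0.003, 0.707]
wrist_force: [0.1, 0.6, -0.3]
gripper_width: 0.004
```

```bash
python3 look.py w2; python3 -c "
from h import *
print(manip.tip_extent)
s=eyes.snapshot('side');c=s['img'][200:320,230:390]; cv2.imwrite('pics/s3.png',cv2.resize(c,None,fx=4,fy=4,interpolation=cv2.INTER_CUBIC))
w=cv2.imread('pics/w2.png');a=cv2.resize(c,(533,400));cv2.imwrite('pics/both2.png',cv2.resize(np.hstack([w[:,120:520],a]),None,fx=.85,fy=.85))
"
```

```text
stop_tall_top [(0.78, [222.0, 317.0], [555.0, 263.5, 82.0])]
start_short_top []
[554.97159392 254.84282857 114.76859872]
14.0
```

View pics/both2.png

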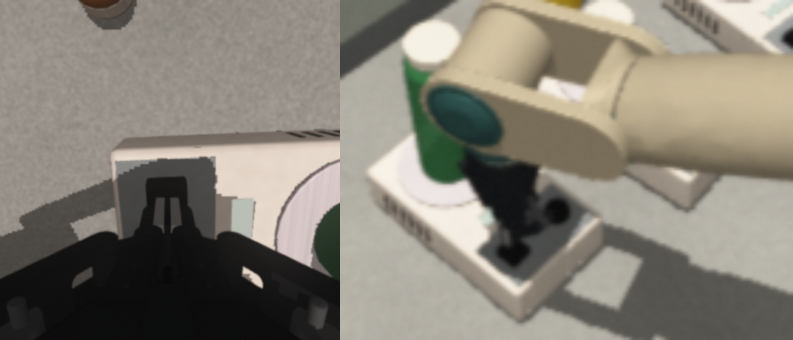

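The key shows centred behind the fingertips: its far edge is at about row 209 and it is centred on column 317, in line with the fingers. I'll press gently now.

>>> drive_tool(
  series=[0,0,-0.03,0,0,0,-0.06,0,0,0,-0.075,0,0,0,-0.085,0,0,0,-0.09,0,0,0,-0.095,0,0,0,-0.1,0,0,0,-0.105,0,0,0,-0.11,0,0,0,-0.115,0,0,0,-0.12,0,0,0,-0.12,0,0,0,-0.12,0,0,0,-0.12,0],
)

```text
t: 6.42
eef_pos: [554.4, 254.7, 89.5]
orientation: [-0.707, -0.003, 0.003, 0.707]
wrist_force: [-2.3, -1.1, 4.0]
gripper_width: 0.002
```

>>> drive_tool(
  series=[0,0,-0.004,0,0,0,-0.008,0,0,0,-0.012,0,0,0,-0.012,0,0,0,-0.012,0],
)

```text
t: 6.83
eef_pos: [554.5, 254.8, 88.0]
orientation: [-0.707, -0.004, 0.003, 0.707]
wrist_force: [-5.3, -2.3, 9.1]
gripper_width: -0.001
```

The force reached 9 N at the end stop, so the key is fully down. I'll lift and move over the short bottle's stirrer.

>>> drive_tool(
  series=[0,0,0.02,0,0,0,0.06,0,0,0,0.12,0,0,0,0.2,0,0,0,0.35,0,0,0,0.5,0,0,0,0.65,0,0,0,0.785,0,0,0,0.785,0],
)

```text
t: 7.58
eef_pos: [556.0, 255.3, 252.0]
orientation: [-0.706, -0.007, -0.001, 0.709]
wrist_force: [0.7, -0.5, 1.3]
gripper_width: -0.004
```

>>> drive_tool(
  series=[0,-0.15,0,0,-0.02,-0.3,0,0,-0.03,-0.45,0,0,-0.04,-0.6,0,0,-0.04,-0.75,0,0,-0.05,-0.85,0,0,-0.05,-0.85,0,0],
)

```text
t: 8.17
eef_pos: [544.2, 81.3, 244.2]
orientation: [0.708, 0.002, -0.002, -0.707]
wrist_force: [0.8, -0.1, -0.8]
gripper_width: -0.001
```

>>> drive_tool(
  series=[0,-0.15,0,0,-0.02,-0.3,0,0,-0.03,-0.45,0,0,-0.04,-0.6,0,0,-0.05,-0.75,0,0,-0.05,-0.82,0,0,-0.05,-0.82,0,0,-0.05,-0.82,0,0,-0.05,-0.82,0,0],
)

```text
t: 8.92
eef_pos: [534.5, -78.2, 243.9]
orientation: [-0.707, -0.004, 0.004, 0.707]
wrist_force: [-0.4, 0.0, -0.5]
gripper_width: -0.003
```

```bash
python3 look.py w4; python3 -c "
from h import *
print(manip.get_obs()['joint_positions'])
a=cv2.resize(eyes.snapshot('side')['img'][180:320,230:390],(457,400));w=cv2.imread('pics/w4.png')
cv2.imwrite('pics/both4.png',cv2.resize(np.hstack([w[:,120:520],a]),None,fx=.9,fy=.9))"
```

```text
[304, 145, 28, 29, 591] [159.5, 317.0] [535.0, -53.4, 82.0]
stop_tall_top []
start_short_top [(0.58, [159.0, 315.0], [532.7, -53.2, 82.0]), (0.28, [88.0, 309.0], [526.9, 12.6, 82.0])]
[534.5055859  -78.12095288 243.97327636]
[-2.13584754e-01  9.54123287e-02  1.35793428e+00  1.90567963e-04
  1.68810357e+00 -2.24514552e-01]
```

View pics/both4.png

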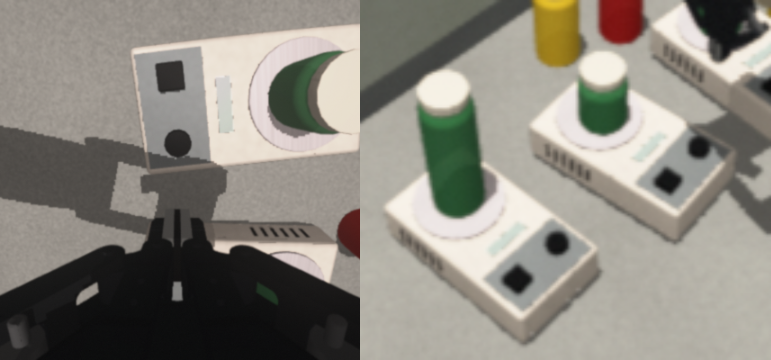

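The round key of the short stirrer is at (159, 317), which is (535, -53.4), and the tall stirrer's keys are both back up. I'll move above it and press.

>>> drive_tool(
  series=[0,0.06,0,0,0.003,0.125,0,0,0.003,0.125,-0.1,0,0.003,0.125,-0.2,0,0.003,0.125,-0.3,0,0.003,0.125,-0.4,0,0.003,0.125,-0.5,0,0.003,0.125,-0.58,0,0.003,0.125,-0.63,0,0.003,0.125,-0.65,0,0.003,0.125,-0.65,0,0.003,0.125,-0.65,0],
)

```text
t: 10.12
eef_pos: [535.4, -54.0, 114.9]
orientation: [0.707, 0.004, -0.003, -0.707]
wrist_force: [0.2, 0.3, -0.0]
gripper_width: 0.001
```

>>> drive_tool(
  series=[0,0,-0.03,0,0,0,-0.06,0,0,0,-0.075,0,0,0,-0.085,0,0,0,-0.09,0,0,0,-0.095,0,0,0,-0.1,0,0,0,-0.105,0,0,0,-0.11,0,0,0,-0.115,0,0,0,-0.12,0,0,0,-0.125,0,0,0,-0.125,0,0,0,-0.125,0],
)

```text
t: 11.28
eef_pos: [535.0, -54.4, 89.0]
orientation: [0.707, 0.003, -0.003, -0.707]
wrist_force: [-2.4, 0.3, 5.2]
gripper_width: -0.0
```

>>> drive_tool(
  series=[0,0,-0.004,0,0,0,-0.008,0,0,0,-0.01,0,0,0,-0.01,0,0,0,-0.01,0],
)

```text
t: 11.7
eef_pos: [535.1, -54.4, 88.0]
orientation: [0.707, 0.003, -0.003, -0.707]
wrist_force: [-5.8, 1.3, 10.3]
gripper_width: -0.003
```

The key is fully down at 10 N. Next I'll lift and back off clear.

>>> drive_tool(
  series=[0,0,0.02,0,0,0,0.06,0,0,0,0.12,0,0,0,0.2,0,0,0,0.35,0,0,0,0.5,0,0,0,0.65,0,0,0,0.8,0,-0.15,0,0.85,0,-0.3,0,0.9,0,-0.4,0,0.9,0,-0.5,0,0.9,0,-0.5,0,0.9,0,-0.5,0,0.9,0,-0.5,0,0.9,0],
)

```text
t: 12.95
eef_pos: [435.3, -54.3, 267.3]
orientation: [0.707, 0.004, -0.003, -0.707]
wrist_force: [0.2, 1.1, 0.3]
gripper_width: -0.002
```

```bash
python3 - <<'E'
from h import *
a=cv2.imread('pics/side1.png');s=eyes.snapshot('side')['img']
b=cv2.imread('pics/scene1.png');c=eyes.snapshot('scene')['img']
cv2.imwrite('pics/end.png',np.hstack([s[140:360,220:460],c[130:350,140:420]]))
for k in ['bottle_tall_cap','bottle_mid_cap','bottle_short_cap','dropper_jar','tip_box']: pass
d=np.abs(a.astype(int)-s).max(2)>40; e=np.abs(b.astype(int)-c).max(2)>40
cv2.imwrite('pics/diff.png',np.hstack([s[140:360,220:460],c[130:350,140:420]])//2+np.uint8(120)*np.hstack([d[140:360,220:460],e[130:350,140:420]])[...,None].astype(np.uint8))
print(manip.get_obs()['eef_pos'])
x=np.vstack([cv2.imread('pics/end.png'),cv2.imread('pics/diff.png')]); cv2.imwrite('pics/endall.png',cv2.resize(x,None,fx=1.35,fy=1.35))
E
```

```text
[435.43185972 -54.28394274 266.83585322]
```

View pics/endall.png

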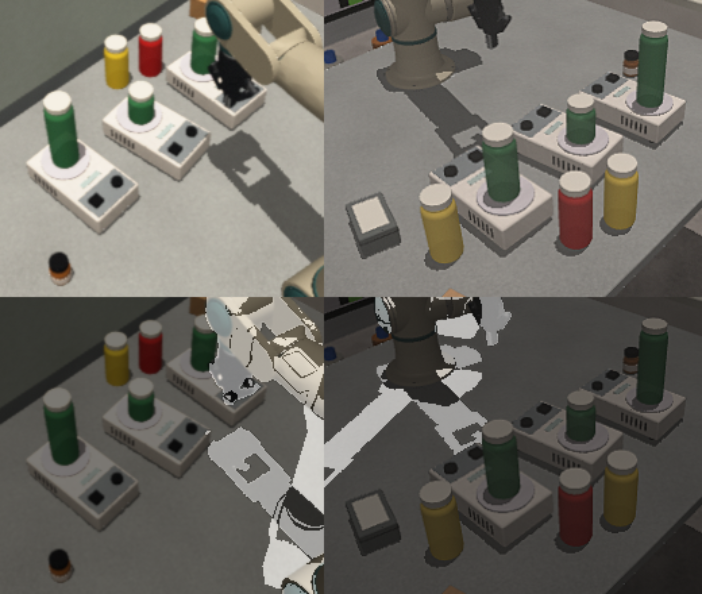

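The before/after difference shows only the arm and its shadow. The bottles, jar, box and keys look unchanged, and the hand is clear.

```bash
python3 -c "
from h import *
manip.sign_off(); print(manip.get_obs()['t'])"
```

```text
the job is handed in; nothing more can be done
the job is handed in; nothing more can be done
```

I pressed the square stop key under the tallest bottle, let it come back up, then did the same to the round start key under the shortest bottle. The job is handed in; no verdict is reported.

- **Presses:** I pressed the stop key at about (554, 255) mm and the start key at (535, -54) mm. I took each to be fully down because the wrist force reached 9 N and 10 N, against the 4.8 N needed and the 30 N limit. Key travel itself can't be read directly.
- **Last checks:** The arm took about 13 s. The before/after difference of the side and scene pictures showed changes only from the arm and its shadow. Both pressed keys looked up, the bottles, jar and box looked unmoved, and the hand was clear at TCP z ≈ 267 mm. The arm hid the mid stirrer's keys in the last side picture, but they looked unchanged in the scene picture.
- **Disagreements:** The networks sometimes mixed up keys and look-alike bottles. I identified each stirrer and key from the pictures and the known layout instead. No check failed.

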